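# Load the sprinkle shakers into the caddy in reverse order

### The job

Load the decorating caddy for the people working on the other side of the bench: move the four sprinkle shakers from the aluminium shelf board into the four compartments of the caddy, one in each, in reverse order, so that the shaker that stood leftmost on the board ends up in the rightmost compartment, and so on (the coloured tags on the board keep showing where each one stood). Set each down standing upright on the floor of its compartment, without tipping or dropping any, and let go of them all.

Things in the scene. Friction and masses are not known exactly. Their poses are not given: they have to be found in the camera images.
- shaker_pink: the bright pink sprinkle shaker: an upright round plastic jar, 48 mm in diameter, with a domed pink lid (50 mm in diameter between 74 and 86 mm of height, then narrowing), 95 mm tall in all, a white band round its middle, about 0.18 kg. Loose. Origin at the centre of its underside, z up its axis; it is round, so its yaw means nothing. It starts on the shelf board, its foot 12 mm above the table. Easily gripped round the jar 50 to 75 mm above its foot.
- shaker_yellow: the yellow sprinkle shaker: an upright round plastic jar, 48 mm in diameter, with a domed yellow lid (50 mm in diameter between 74 and 86 mm of height, then narrowing), 95 mm tall in all, a white band round its middle, about 0.18 kg. Loose. Origin at the centre of its underside, z up its axis; it is round, so its yaw means nothing. It starts on the shelf board, its foot 12 mm above the table. Easily gripped round the jar 50 to 75 mm above its foot.
- shaker_green: the green sprinkle shaker: an upright round plastic jar, 48 mm in diameter, with a domed green lid (50 mm in diameter between 74 and 86 mm of height, then narrowing), 95 mm tall in all, a white band round its middle, about 0.18 kg. Loose. Origin at the centre of its underside, z up its axis; it is round, so its yaw means nothing. It starts on the shelf board, its foot 12 mm above the table. Easily gripped round the jar 50 to 75 mm above its foot.
- shaker_brown: the chocolate brown sprinkle shaker: an upright round plastic jar, 48 mm in diameter, with a domed brown lid (50 mm in diameter between 74 and 86 mm of height, then narrowing), 95 mm tall in all, a white band round its middle, about 0.18 kg. Loose. Origin at the centre of its underside, z up its axis; it is round, so its yaw means nothing. It starts on the shelf board, its foot 12 mm above the table. Easily gripped round the jar 50 to 75 mm above its foot.
- tag_pink: flat bright pink tag, 24 x 46 mm and 6 mm thick, fixed on the shelf board, on the side away from the robot, behind the place where the pink shaker stands at the start (the shaker's axis is 55 mm from the tag's centre in the tag's -x direction, give or take 5 mm). It stays put and so shows the starting order. Origin at the centre of its underside; axes parallel to the board's.
- tag_yellow: flat yellow tag, 24 x 46 mm and 6 mm thick, fixed on the shelf board, on the side away from the robot, behind the place where the yellow shaker stands at the start (the shaker's axis is 55 mm from the tag's centre in the tag's -x direction, give or take 5 mm). It stays put and so shows the starting order. Origin at the centre of its underside; axes parallel to the board's.
- tag_green: flat green tag, 24 x 46 mm and 6 mm thick, fixed on the shelf board, on the side away from the robot, behind the place where the green shaker stands at the start (the shaker's axis is 55 mm from the tag's centre in the tag's -x direction, give or take 5 mm). It stays put and so shows the starting order. Origin at the centre of its underside; axes parallel to the board's.
- tag_brown: flat chocolate brown tag, 24 x 46 mm and 6 mm thick, fixed on the shelf board, on the side away from the robot, behind the place where the brown shaker stands at the start (the shaker's axis is 55 mm from the tag's centre in the tag's -x direction, give or take 5 mm). It stays put and so shows the starting order. Origin at the centre of its underside; axes parallel to the board's.
- shelf_board: low aluminium shelf board, fixed, 340 mm long (its y) and 125 mm deep (its x), 12 mm thick, with dark rims 22 mm high at its two ends and along the edge nearer the robot; the four shakers stand in a row on it 80 mm apart, at about x = 0 and y = +120, +40, -40 and -120 mm in its frame. Origin on its underside, below the middle of the row; y runs along the row towards the robot's left (within 15 degrees), x away from the robot. It may stand left or right of the robot's midline.
- caddy: white caddy with blue walls, fixed, 326 mm long (its y), 86 mm deep (its x), 26 mm high, with four open compartments in a row, each 76 mm square inside, floor 6 mm above the table, walls 4 to 5 mm thick. Origin at the centre of its underside; y runs along the row towards the robot's left (within 15 degrees), x away from the robot; the compartments are centred at x = 0, y = +120, +40, -40 and -120 mm, empty at the start. It stands on the other side from the shelf board.
Things that resemble listed ones, but are neither listed nor needed, are in the scene too. Several things have the shape of the shaker_green; the one meant has the colours described above.

How it is judged:
At the end, for the whole second after the job is handed in: each shaker stands upright (within 0.08 rad) on the caddy's floor (within 4 mm), within 16 mm along each caddy axis of the centre of the compartment that mirrors its tag's place on the board (tag at y = +120 mm: compartment at -120; +40: -40; -40: +40; -120: +120), at rest and released (((y of tag_pink in the frame of shelf_board between 0.09 and 0.15 m and y of shaker_pink in the frame of caddy between -0.136 and -0.104 m) or (y of tag_pink in the frame of shelf_board between 0.01 and 0.07 m and y of shaker_pink in the frame of caddy between -0.056 and -0.024 m) or (y of tag_pink in the frame of shelf_board between -0.07 and -0.01 m and y of shaker_pink in the frame of caddy between 0.024 and 0.056 m) or (y of tag_pink in the frame of shelf_board between -0.15 and -0.09 m and y of shaker_pink in the frame of caddy between 0.104 and 0.136 m)) and x of shaker_pink in the frame of caddy between -0.016 and 0.016 m and z of shaker_pink in the frame of caddy between 0.002 and 0.01 m and angle between each of shaker_pink, shaker_yellow, shaker_green, shaker_brown's own z axis and vertical below 0.08 rad and linear speed of each of shaker_pink, shaker_yellow, shaker_green, shaker_brown below 0.02 m/s and angular speed of each of shaker_pink, shaker_yellow, shaker_green, shaker_brown below 0.2 rad/s and contact force between each of shaker_pink, shaker_yellow, shaker_green, shaker_brown and the fingers below 0.05 N and ((y of tag_yellow in the frame of shelf_board between 0.09 and 0.15 m and y of shaker_yellow in the frame of caddy between -0.136 and -0.104 m) or (y of tag_yellow in the frame of shelf_board between 0.01 and 0.07 m and y of shaker_yellow in the frame of caddy between -0.056 and -0.024 m) or (y of tag_yellow in the frame of shelf_board between -0.07 and -0.01 m and y of shaker_yellow in the frame of caddy between 0.024 and 0.056 m) or (y of tag_yellow in the frame of shelf_board between -0.15 and -0.09 m and y of shaker_yellow in the frame of caddy between 0.104 and 0.136 m)) and x of shaker_yellow in the frame of caddy between -0.016 and 0.016 m and z of shaker_yellow in the frame of caddy between 0.002 and 0.01 m and ((y of tag_green in the frame of shelf_board between 0.09 and 0.15 m and y of shaker_green in the frame of caddy between -0.136 and -0.104 m) or (y of tag_green in the frame of shelf_board between 0.01 and 0.07 m and y of shaker_green in the frame of caddy between -0.056 and -0.024 m) or (y of tag_green in the frame of shelf_board between -0.07 and -0.01 m and y of shaker_green in the frame of caddy between 0.024 and 0.056 m) or (y of tag_green in the frame of shelf_board between -0.15 and -0.09 m and y of shaker_green in the frame of caddy between 0.104 and 0.136 m)) and x of shaker_green in the frame of caddy between -0.016 and 0.016 m and z of shaker_green in the frame of caddy between 0.002 and 0.01 m and ((y of tag_brown in the frame of shelf_board between 0.09 and 0.15 m and y of shaker_brown in the frame of caddy between -0.136 and -0.104 m) or (y of tag_brown in the frame of shelf_board between 0.01 and 0.07 m and y of shaker_brown in the frame of caddy between -0.056 and -0.024 m) or (y of tag_brown in the frame of shelf_board between -0.07 and -0.01 m and y of shaker_brown in the frame of caddy between 0.024 and 0.056 m) or (y of tag_brown in the frame of shelf_board between -0.15 and -0.09 m and y of shaker_brown in the frame of caddy between 0.104 and 0.136 m)) and x of shaker_brown in the frame of caddy between -0.016 and 0.016 m and z of shaker_brown in the frame of caddy between 0.002 and 0.01 m); the robot touches nothing.
It fails at once if a shaker is tipped over (more than 57 degrees) (angle between any of shaker_pink, shaker_yellow, shaker_green, shaker_brown's own z axis and vertical above 1 rad).
It fails at once if a shaker is dropped or flung (faster than 0.8 m/s while the fingers do not touch it: a free fall of about 33 mm) ((linear speed of shaker_pink above 0.8 m/s and contact force between shaker_pink and the fingers below 0.02 N) or (linear speed of shaker_yellow above 0.8 m/s and contact force between shaker_yellow and the fingers below 0.02 N) or (linear speed of shaker_green above 0.8 m/s and contact force between shaker_green and the fingers below 0.02 N) or (linear speed of shaker_brown above 0.8 m/s and contact force between shaker_brown and the fingers below 0.02 N)).
It also fails if it takes over 114 s, if anything falls off the work surface, if the arm or the gripper's body presses on something with over 40 N, if the wrist force passes 120 N, or if a joint passes its speed limit or range.

### The arm

A 6-joint arm with a two-finger parallel gripper is mounted at the origin on the work surface. World frame = base frame: x ahead of the robot, y to its left, z up, the work surface at z = 0. Lengths are in m, angles in rad, forces in N, time in s.
With the tool pointing down it reaches from about 0.225 to 0.725 m from the base axis. Payload 3.1 kg.
Tool frame: the origin (TCP) lies on the mounting face of the last link; the fingertips stand 173 mm ahead of it and the grasp point (between the pads) lies 155 mm ahead of it; z points along the fingers, y is the line along which they close (so a half turn about z gives the same grasp; the last joint's range is limited). The gripper opens to 85 mm and grips with 20 to 120 N. Pads are 22 mm wide; open, the fingers measure 114 mm over their backs; the gripper's body (76 mm by 85 mm) begins 54 mm behind the grasp point. The pads swing forward as they close: fully open they stand 13 mm farther back than shut.
Start: joints at [1.15, 0.048, 0.099, 1.622, 0, 1.443], TCP at [0.152, 0.503, 0.405] pointing down, gripper open.
Joint ranges: [-2.91, 2.91], [-0.99, 1.94], [-1.21, 1.42], [-2.12, 2.29], [-1.49, 1.47], [-3.14, 3.14]. Speed limits (rad/s): [2.79, 2.79, 3.14, 3.14, 3.14, 3.14].

### API

Orientations are given as a unit quaternion [w, x, y, z].
In Python, from bench import read_state, capture, get_calibration, hand_in gives the robot as it stands.
- The arm moves only by the tool apply_moves, never from a script. Its argument "targets" is a list that holds one entry, the list of rows, each a list of 7 numbers: the shift along the world's x, y, z normalised to -1 to 1, where 1 is 100 cm, then the turn, a rotation vector about the world's x, y, z normalised to -1 to 1, where 1 is pi rad, then the gripper command: -1 is shut, 1 is fully open, values between are in proportion. In form: [[[tx, ty, tz, rx, ry, rz, grip], ...]]. A call has 1 to 12 rows; each row is the pose to reach, as a shift and turn from the pose commanded when the call began, turning the shorter way round; what a row does not reach only later rows make up. A row lasts 1/8 s, in which the tool goes at most 62.5 mm and 10.7 degrees, less where a joint would pass 70% of its speed; a pose out of reach is approached as far as the arm can. A call with a number of a shift or a turn outside -1 to 1 is refused whole. A call with a gripper value outside its range is refused whole. The fingers move at their own pace and stop on an object; "newtons" is the grip in N (left out, the last holds). Time passes only in rows, so rows that repeat a pose let the fingers close. It gives the time, the measured TCP pose, the force, the opening and the grip force at its end, in the units of the state.
- read_state(): the state, without advancing time (a new reading comes with each control period).
- capture(name): name is "scene" or "side" or "wrist"; returns the picture (420x560x3 uint8, red, green, blue); there is no depth.
- get_calibration(name): a dict with "fx", "fy", "cx", "cy" (pixels), "rvec" (rotation vector, rad) and "tvec" (3), from world to camera coordinates, as OpenCV has them. Camera axes: x right, y down, z forward; pixel columns grow to the right and rows downward; lengths in m; the calibration is good to about 2 mm. A picture is of the moment at which its call begins: read the wrist's pose just before it. get_calibration takes no time and is no camera call; for the wrist camera it gives the pose at the moment of the call.
- hand_in(): hands the job in; it is judged then, once.
The state is a dict: "t": time; "q": joint angles; "dq": joint speeds; "effort": joint torques, N m; "eef_pos": TCP position; "eef_rot": TCP orientation; "contact_force": force on the tool from outside, world axes, zero at the start; "wrist_torque": the same for the moment, N m; "opening": finger opening in m; "gripper_force": force on a finger pad.
Only numpy, scipy, OpenCV 4.12 (cv2) and the standard library are available. Lean on these libraries where they do the work, as an engineer would, in place of code of your own. Each camera call takes 0.05 s, during which the arm holds its last target. There are 200 camera calls.

## Working session

There is one attempt and no reset: what is moved stays moved. The work goes in short steps, Python scripts to look and compute and a tool call to move; the robot and the scene stay as the last step left them, time stands still between calls to the robot, and variables do not carry over. Pictures are saved under pics/ and viewed, at most 14 in all, crops included, and the job is handed in when it is done.

Besides the shell and the picture viewer there is one more tool, called after "Emit:" in YAML: its name, and indented under it one key for each argument. apply_moves: Moves the arm, as the interface text tells. Scaled input: -1 to 1 covers 100 cm each way for a shift and pi rad each way for a turn. Its arguments: {"type":"object","properties":{"targets":{"type":"array","items":{"type":"array","items":{"type":"array","items":{"type":"number"}}}},"newtons":{"type":"number"}},"required":["targets"]}

```bash
mkdir -p pics
cat > h.py <<'E'
import numpy as np, cv2
from bench import *
def snap(n,f):
    im=capture(n); cv2.imwrite('pics/'+f,im[:,:,::-1]); return im
def ray(c,uv,z):
    R=cv2.Rodrigues(np.array(c['rvec'],float))[0]; t=np.array(c['tvec'],float).ravel()
    d=R.T@np.array([(uv[0]-c['cx'])/c['fx'],(uv[1]-c['cy'])/c['fy'],1]); o=-R.T@t
    return o+d*(z-o[2])/d[2]
def proj(c,P):
    K=np.array([[c['fx'],0,c['cx']],[0,c['fy'],c['cy']],[0,0,1]],float)
    return cv2.projectPoints(np.array(P,float).reshape(-1,1,3),np.array(c['rvec'],float),np.array(c['tvec'],float),K,None)[0].reshape(-1,2)
E
python3 - <<'E'
from h import *
a=snap('scene','s.png');b=snap('side','d.png');w=snap('wrist','w.png')
for n in('scene','side','wrist'):
    c=get_calibration(n);R=cv2.Rodrigues(np.array(c['rvec'],float))[0];print(n,c['fx'],-R.T@np.array(c['tvec'],float).ravel(),R[2])
print(read_state())
E
```

```text
scene 472.6796989885837 [ 1.14467766 -0.35653212  0.73467048] [-0.65413539  0.34884035 -0.67113137]
side 463.8418053807067 [ 0.1951411  -0.92030658  0.70150114] [ 0.24355773  0.78521057 -0.56931889]
wrist 299.9114824016838 [0.07273707 0.52666229 0.37221705] [ 0.30268747 -0.09374768 -0.94846806]
{'t': 0.15, 'q': array([1.15020941e+00, 4.86166749e-02, 9.79555701e-02, 1.62202658e+00,
       3.87515576e-05, 1.44297613e+00]), 'dq': array([-0.00042748, -0.00279037,  0.00641987, -0.00081693,  0.00084016,
        0.0013413 ]), 'effort': array([ 1.72291089e-03, -3.39259028e+01,  3.20423841e+01,  1.53709034e-02,
       -7.50100799e-05, -3.80643399e-06]), 'eef_pos': array([0.15146727, 0.5025084 , 0.40376594]), 'eef_rot': array([-2.74723322e-04,  1.45861086e-01,  9.89304629e-01, -9.05103437e-04]), 'contact_force': array([ 0.45365424, -0.04425416, -0.28394694]), 'wrist_torque': array([-0.00485779,  0.01561311, -0.05916902]), 'gripper_force': 0.0, 'opening': 0.08550047235869265}
```

View pics/s.png

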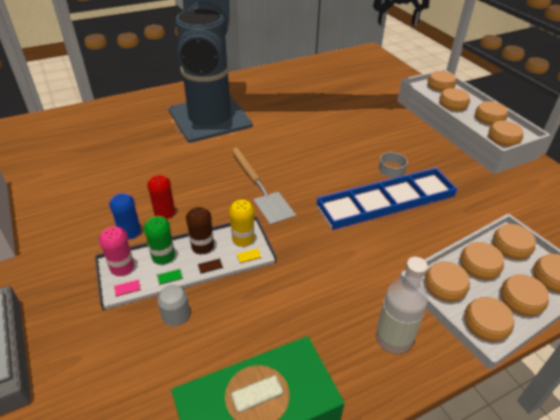

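View pics/d.png

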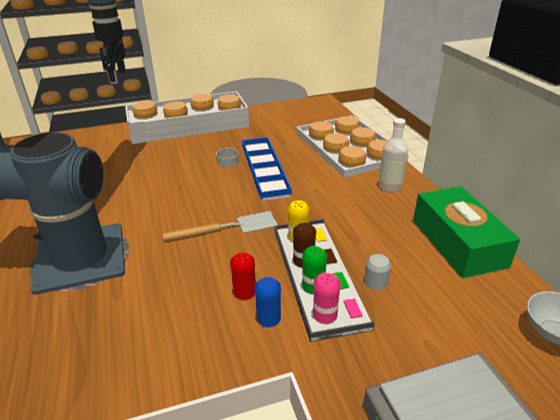

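View pics/w.png

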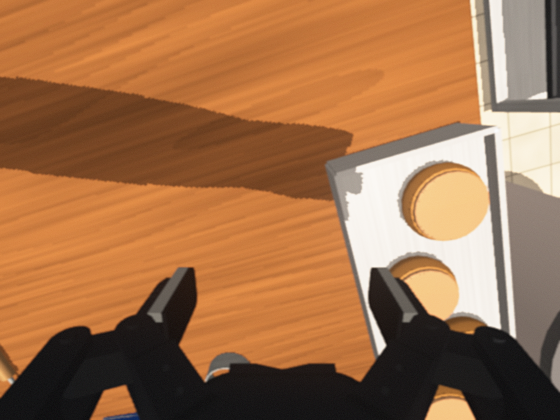

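The views show the board at y<0 with the row pink, green, brown, yellow from right to left, so the targets are yellow → -120, brown → -40, green → +40, pink → +120. The caddy (scene image about 320-455, 175-222) is on the left. Decoy red and blue shakers stand on the robot side of pink and green, and a grey jar stands behind the tags.

```bash
cat > m.py <<'E'
from h import *
def hsvmasks(im):
    h=cv2.cvtColor(im,cv2.COLOR_RGB2HSV).astype(int);H,S,V=h[...,0],h[...,1],h[...,2]
    return dict(pink=(H>155)&(H<176)&(S>120)&(V>120),yellow=(H>20)&(H<32)&(S>190)&(V>120),green=(H>50)&(H<75)&(S>150)&(V>60),
      brown=((H<12)|(H>170))&(V<85)&(S>120)&(V>15),blue=(H>105)&(H<125)&(S>150)&(V>50),red=((H<4)|(H>177))&(S>200)&(V>100))
def blobs(m,amin=40):
    n,l,s,c=cv2.connectedComponentsWithStats(m.astype(np.uint8),connectivity=8)
    return sorted([(int(s[i,4]),tuple(s[i,:4].tolist()),c[i].round(1).tolist(),l==i) for i in range(1,n) if s[i,4]>=amin],key=lambda x:-x[0])
E
python3 - <<'E'
from m import *
for n,f in(('scene','s'),('side','d')):
    im=cv2.imread(f'pics/{f}.png')[:,:,::-1];c=get_calibration(n)
    for k,m in hsvmasks(im).items():
        for a,b,ct,_ in blobs(m)[:6]:
            print(n,k,a,b,ct,'z18',ray(c,ct,.018)[:2].round(3),'z62',ray(c,ct,.062)[:2].round(3))
E
```

```text
scene pink 770 (99, 226, 29, 36) [113.8, 243.6] z18 [ 0.399 -0.354] z62 [ 0.445 -0.354]
scene pink 250 (115, 280, 25, 16) [126.7, 287.4] z18 [ 0.523 -0.357] z62 [ 0.561 -0.357]
scene pink 170 (110, 263, 22, 13) [120.9, 269.6] z18 [ 0.474 -0.357] z62 [ 0.516 -0.357]
scene yellow 674 (229, 199, 25, 33) [241.4, 215.0] z18 [ 0.433 -0.085] z62 [ 0.477 -0.102]
scene yellow 175 (238, 250, 22, 12) [248.4, 255.3] z18 [ 0.548 -0.119] z62 [ 0.585 -0.134]
scene yellow 137 (233, 235, 21, 11) [243.2, 240.4] z18 [ 0.506 -0.112] z62 [ 0.545 -0.127]
scene green 6310 (172, 337, 172, 83) [268.0, 386.6] z18 [ 0.816 -0.203] z62 [ 0.836 -0.212]
scene green 673 (144, 217, 28, 33) [157.6, 232.8] z18 [ 0.407 -0.265] z62 [ 0.453 -0.271]
scene green 179 (159, 270, 22, 13) [169.4, 276.2] z18 [ 0.531 -0.277] z62 [ 0.569 -0.282]
scene green 128 (153, 252, 21, 11) [163.6, 258.1] z18 [ 0.482 -0.274] z62 [ 0.522 -0.279]
scene brown 582 (187, 208, 25, 31) [198.9, 223.5] z18 [ 0.418 -0.178] z62 [ 0.463 -0.189]
scene brown 145 (200, 261, 21, 11) [209.7, 265.8] z18 [ 0.54  -0.199] z62 [ 0.578 -0.208]
scene brown 120 (19
[... 871 characters left out ...]
ide green 622 (302, 246, 25, 33) [313.6, 261.5] z18 [ 0.499 -0.208] z62 [ 0.48  -0.254]
side green 103 (334, 272, 15, 16) [341.7, 279.6] z18 [ 0.534 -0.28 ] z62 [ 0.512 -0.322]
side green 88 (303, 280, 11, 14) [307.7, 287.3] z18 [ 0.458 -0.279] z62 [ 0.441 -0.32 ]
side brown 247 (293, 226, 22, 27) [303.1, 239.5] z18 [ 0.504 -0.129] z62 [ 0.485 -0.18 ]
side brown 54 (294, 255, 8, 12) [297.4, 261.0] z18 [ 0.466 -0.195] z62 [ 0.449 -0.242]
side blue 1070 (255, 277, 26, 50) [267.6, 301.6] z18 [ 0.368 -0.29 ] z62 [ 0.357 -0.331]
side blue 883 (242, 138, 49, 61) [265.8, 167.9] z18 [0.519 0.221] z62 [0.498 0.147]
side red 908 (231, 253, 24, 46) [242.9, 275.7] z18 [ 0.34  -0.202] z62 [ 0.331 -0.248]
```

Run:
```python
from m import *
I={n:cv2.imread(f'pics/{f}.png')[:,:,::-1] for n,f in(('scene','s'),('side','d'))}
C={n:get_calibration(n) for n in I};B={n:hsvmasks(I[n]) for n in I}
def tri(u,v):
    K=[]
    for n in('scene','side'):
        c=C[n];R=cv2.Rodrigues(np.array(c['rvec'],float))[0];M=np.array([[c['fx'],0,c['cx']],[0,c['fy'],c['cy']],[0,0,1]])
        K.append(M@np.c_[R,np.array(c['tvec'],float).ravel()])
    X=cv2.triangulatePoints(K[0],K[1],np.array(u,float).reshape(2,1),np.array(v,float).reshape(2,1));return (X[:3]/X[3]).ravel()
for k in('pink','green','brown','yellow'):
    u,v=[blobs(B[n][k])[1 if k=='green' else 0][2] for n in('scene','side')]
    X=tri(u,v);print(k,X.round(4),'dev px',(proj(C['scene'],X)[0]-u).round(1))
print('blue',tri([125.1,214],[267.6,301.6]).round(3),'red',tri([160.4,195.3],[242.9,275.7]).round(3),'grey',tri([174,305],[377,272]).round(3))
for n,i in(('scene',0),('side',1)):
    m=blobs(B[n]['blue'])[i][3].astype(np.uint8)
    h=cv2.convexHull(cv2.findContours(m,0,1)[0][0]);p=cv2.approxPolyDP(h,2.5,True).reshape(-1,2)
    for q in p: print(n,q,'z26',ray(C[n],q,.026)[:2].round(4),'z0',ray(C[n],q,0)[:2].round(4))
```

```text
pink [ 0.4638 -0.3548  0.0797] dev px [-0.2  0.3]
green [ 0.4714 -0.2733  0.0803] dev px [-0.  0.]
brown [ 0.4781 -0.1935  0.0757] dev px [-0.3  0.6]
yellow [ 0.4978 -0.1098  0.0834] dev px [ 0.1 -0.1]
blue [ 0.359 -0.317  0.05 ] red [ 0.333 -0.234  0.05 ] grey [ 0.608 -0.291  0.028]
scene [455 188] z26 [0.573  0.4006] z0 [0.552  0.4284]
scene [450 196] z26 [0.5902 0.3701] z0 [0.5699 0.3968]
scene [333 227] z26 [0.5598 0.0728] z0 [0.5383 0.0886]
scene [318 204] z26 [0.4822 0.0805] z0 [0.4579 0.0965]
scene [318 198] z26 [0.4645 0.0907] z0 [0.4395 0.1071]
scene [434 169] z26 [0.494 0.404] z0 [0.4701 0.4319]
side [242 140] z26 [0.4941 0.4051] z0 [0.5056 0.4561]
side [268 139] z26 [0.5754 0.3836] z0 [0.59   0.4338]
side [290 193] z26 [0.5371 0.0581] z0 [0.5503 0.0958]
side [261 198] z26 [0.4573 0.0605] z0 [0.4674 0.0983]
```

Emit:
apply_moves:
  targets:
    - [[0.4,-0.28,0,0,0,0,1],[0.4,-0.28,0,0,0,0,1],[0.4,-0.28,0,0,0,0,1],[0.4,-0.28,0,0,0,0,1],[0.4,-0.28,0,0,0,0,1],[0.4,-0.28,0,0,0,0,1],[0.4,-0.28,0,0,0,0,1],[0.4,-0.28,0,0,0,0,1],[0.4,-0.28,0,0,0,0,1],[0.4,-0.28,0,0,0,0,1]]

```text
t: 1.4
eef_pos: [0.5513, 0.2226, 0.4041]
eef_rot: [-0.001, 0.146, 0.989, -0.0]
contact_force: [0.1, 1.1, -0.2]
opening: 0.0855
gripper_force: 0.0
```

Run:
```python
from m import *
s=read_state();c=get_calibration('wrist');im=snap('wrist','w2.png');print(s['eef_pos'],s['t'])
b=blobs(hsvmasks(im)['blue'],300)
for a,bb,ct,m in b[:2]:
    h=cv2.convexHull(cv2.findContours(m.astype(np.uint8),0,1)[0][0]);p=cv2.approxPolyDP(h,3,True).reshape(-1,2)
    print(a,bb)
    for q in p: print(q,'z26',ray(c,q,.026)[:2].round(4),'z0',ray(c,q,0)[:2].round(4))
hs=cv2.cvtColor(im,cv2.COLOR_RGB2HSV)
for a,bb,ct,m in blobs((hs[...,1]<60)&(hs[...,2]>130),300): print('white',a,bb,ct,ray(c,ct,.006)[:2].round(4))
```

```text
[0.55133573 0.22262803 0.40409955] 1.4
2509 (150, 80, 291, 131)
[437  80] z26 [0.4912 0.4131] z0 [0.4926 0.4256]
[440 157] z26 [0.5742 0.4056] z0 [0.5818 0.4175]
[172 209] z26 [0.5435 0.0851] z0 [0.5488 0.0729]
[150 142] z26 [0.4624 0.0931] z0 [0.4616 0.0816]
white 4480 (23, 45, 93, 130) [71.7, 126.1] [0.4182 0.0035]
white 4193 (291, 102, 73, 76) [328.2, 139.2] [0.5202 0.2897]
white 4159 (363, 87, 67, 78) [397.1, 125.2] [0.528  0.3713]
white 4027 (225, 116, 75, 75) [262.4, 152.8] [0.5129 0.2094]
white 3934 (254, 276, 122, 105) [321.2, 325.0] [0.7779 0.2148]
white 3680 (160, 131, 74, 72) [197.5, 166.6] [0.5059 0.1278]
white 2959 (388, 235, 121, 98) [460.1, 274.7] [0.7516 0.4204]
white 2736 (0, 174, 71, 99) [30.1, 227.0] [ 0.5168 -0.113 ]
white 1042 (427, 385, 47, 35) [449.0, 405.9] [0.9943 0.3761]
white 466 (316, 0, 68, 73) [349.9, 38.1] [0.4231 0.3381]
white 346 (536, 357, 24, 21) [550.1, 366.5] [0.9562 0.5367]
```

View pics/w2.png

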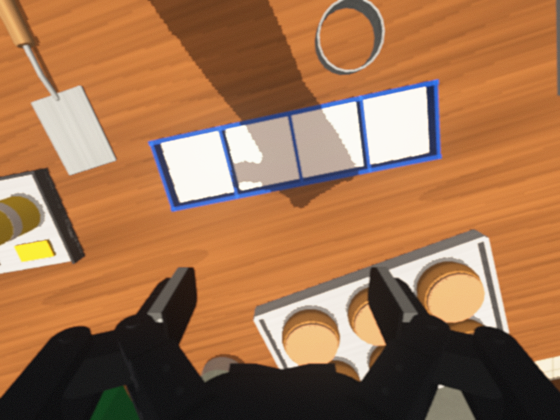

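The caddy reads as centre (0.517, 0.249), yaw about -5.2°, and its corner lengths match the stated size. Next I look at the shakers from above.

Emit:
apply_moves:
  targets:
    - [[-0.06,-0.51,0,0,0,-0.44,1],[-0.06,-0.51,0,0,0,-0.44,1],[-0.06,-0.51,0,0,0,-0.44,1],[-0.06,-0.51,0,0,0,-0.44,1],[-0.06,-0.51,0,0,0,-0.44,1],[-0.06,-0.51,0,0,0,-0.44,1],[-0.06,-0.51,0,0,0,-0.44,1],[-0.06,-0.51,0,0,0,-0.44,1],[-0.06,-0.51,0,0,0,-0.44,1],[-0.06,-0.51,0,0,0,-0.44,1],[-0.06,-0.51,0,0,0,-0.44,1],[-0.06,-0.51,0,0,0,-0.44,1]]

```text
t: 2.95
eef_pos: [0.492, -0.2855, 0.4051]
eef_rot: [0.0, 0.742, 0.67, 0.0]
contact_force: [0.5, -1.0, -1.6]
opening: 0.0855
gripper_force: 0.0
```

Run:
```python
from m import *
s=read_state();c=get_calibration('wrist');im=snap('wrist','w3.png');print(s['eef_pos'],s['eef_rot'])
for k,m in hsvmasks(im).items():
    for a,b,ct,_ in blobs(m,100)[:4]: print(k,a,b,ct,'z18',ray(c,ct,.018)[:2].round(4),'z90',ray(c,ct,.09)[:2].round(4))
```

```text
[ 0.49202737 -0.28552535  0.40511714] [1.35217754e-04 7.42050242e-01 6.70344232e-01 1.76405482e-04]
pink 2091 (237, 227, 49, 57) [262.1, 255.9] z18 [ 0.4553 -0.3835] z90 [ 0.4642 -0.3472]
pink 546 (302, 214, 17, 33) [309.8, 229.7] z18 [ 0.5205 -0.3527] z90 [ 0.5162 -0.3226]
pink 188 (249, 216, 34, 15) [266.8, 220.8] z18 [ 0.4672 -0.3351] z90 [ 0.4737 -0.3085]
yellow 999 (241, 0, 51, 27) [267.0, 10.8] z18 [ 0.4942 -0.1072] z90 [ 0.4952 -0.1268]
green 1635 (234, 158, 48, 52) [256.6, 183.1] z18 [ 0.4606 -0.2853] z90 [ 0.4684 -0.2688]
green 485 (304, 151, 18, 36) [312.6, 168.7] z18 [ 0.5294 -0.2746] z90 [ 0.5233 -0.2603]
brown 1370 (229, 67, 55, 58) [253.3, 99.4] z18 [ 0.4691 -0.1903] z90 [ 0.4752 -0.193 ]
brown 153 (369, 268, 16, 26) [375.2, 280.6] z18 [ 0.6035 -0.4361] z90 [ 0.5824 -0.3891]
brown 148 (185, 275, 12, 47) [191.3, 297.3] z18 [ 0.35   -0.4368] z90 [ 0.3802 -0.3896]
brown 102 (369, 290, 20, 26) [376.8, 299.9] z18 [ 0.6056 -0.4672] z90 [ 0.5841 -0.4139]
blue 1757 (137, 197, 51, 59) [161.7, 230.1] z18 [ 0.3321 -0.3341] z90 [ 0.3659 -0.3077]
red 2941 (85, 128, 81, 53) [122.7, 151.6] z18 [ 0.3091 -0.2319] z90 [ 0.3476 -0.2262]
```

View pics/w3.png

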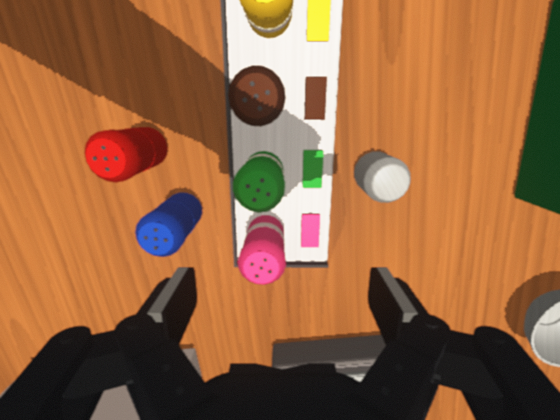

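Emit:
apply_moves:
  targets:
    - [[0.004,0.175,0,0,0,0,1],[0.004,0.175,0,0,0,0,1],[0.004,0.175,0,0,0,0,1],[0.004,0.175,0,0,0,0,1],[0.004,0.175,-0.06,0,0,0,1],[0.004,0.175,-0.11,0,0,0,1],[0.004,0.175,-0.15,0,0,0,1],[0.004,0.175,-0.183,0,0,0,1],[0.004,0.175,-0.183,0,0,0,1],[0.004,0.175,-0.183,0,0,0,-1],[0.004,0.175,-0.183,0,0,0,-1],[0.004,0.175,-0.183,0,0,0,-1]]
  newtons: 40

```text
t: 4.5
eef_pos: [0.4964, -0.1128, 0.2243]
eef_rot: [0.002, 0.743, 0.669, 0.001]
contact_force: [-0.8, -0.6, 6.6]
opening: 0.0482
gripper_force: 40.2
```

Run:
```python
from h import *
a=snap('side','d2.png');w=snap('wrist','w4.png');s=read_state();print(s['opening'],s['gripper_force'],s['eef_pos'])
cv2.imwrite('pics/c2.png',np.hstack([a[120:400,140:420],w[100:380,140:420]])[:,:,::-1])
```

```text
0.04793966189785787 40.14322757720947 [ 0.49639298 -0.112755    0.22429886]
```

View pics/c2.png

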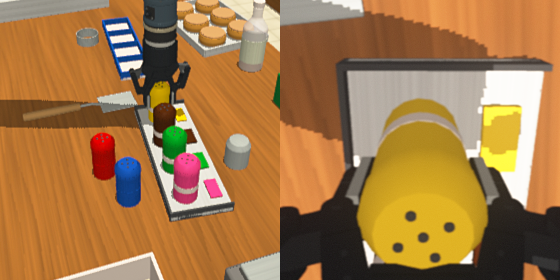

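Emit:
apply_moves:
  targets:
    - [[0,0,0.04,0,0,0,-1],[0,0,0.09,0,0,0,-1],[0,0,0.128,0,0,0,-1],[0.002,0.05,0.128,0,0,0,-1],[0.004,0.1,0.128,0,0,0,-1],[0.007,0.15,0.128,0,0,0,-1],[0.009,0.2,0.128,0,0,0,-1],[0.01,0.2415,0.128,0,0,0,-1],[0.01,0.2415,0.11,0,0,0,-1],[0.01,0.2415,0.07,0,0,0,-1],[0.01,0.2415,0.03,0,0,0,-1],[0.01,0.2415,0.03,0,0,0,-1]]

```text
t: 6.1
eef_pos: [0.503, 0.128, 0.2469]
eef_rot: [-0.003, 0.743, 0.669, -0.004]
contact_force: [-0.8, -0.1, -2.0]
opening: 0.0481
gripper_force: 42.2
```

Run:
```python
from h import *
a=snap('side','d3.png');b=snap('scene','s3.png');w=snap('wrist','w5.png');s=read_state();print(s['opening'],s['gripper_force'],s['eef_pos'],s['contact_force'])
cv2.imwrite('pics/c3.png',np.hstack([cv2.resize(b[90:270,280:480],(400,360)),cv2.resize(w,(400,360))])[:,:,::-1])
```

```text
0.04764029231678421 42.17235177755356 [0.50624049 0.12867617 0.25329066] [ 0.33827781 -0.77180276 -1.25616451]
```

View pics/c3.png

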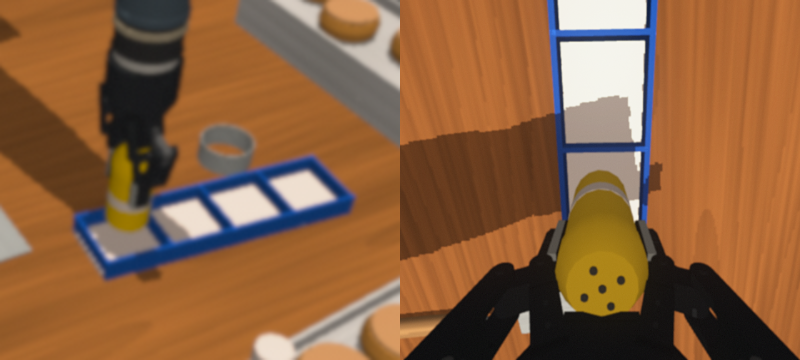

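Emit:
apply_moves:
  targets:
    - [[0,0,-0.012,0,0,0,-1],[0,0,-0.022,0,0,0,-1],[0,0,-0.029,0,0,0,-1],[0,0,-0.033,0,0,0,-1],[0,0,-0.035,0,0,0,-1],[0,0,-0.035,0,0,0,-1],[0,0,-0.035,0,0,0,-1]]

```text
t: 7.12
eef_pos: [0.5051, 0.1293, 0.2185]
eef_rot: [-0.0, 0.743, 0.669, -0.0]
contact_force: [-3.7, -0.8, 6.9]
opening: 0.0481
gripper_force: 43.0
```

Run:
```python
from h import *
s=read_state();print(s['opening'],s['eef_pos'],s['contact_force'])
```

```text
0.04814401389361285 [0.50513484 0.12925301 0.21845311] [-3.69289165 -0.82776645  6.89457122]
```

Emit:
apply_moves:
  targets:
    - [[0,0,0,0,0,0,1],[0,0,0,0,0,0,1],[0,0,0,0,0,0,1],[0,0,0.03,0,0,0,1],[0,0,0.08,0,0,0,1],[0,0,0.133,0,0,0,1],[-0.006,-0.06,0.133,0,0,0,1],[-0.011,-0.12,0.133,0,0,0,1],[-0.017,-0.18,0.133,0,0,0,1],[-0.022,-0.24,0.133,0,0,0,1],[-0.027,-0.3,0.133,0,0,0,1],[-0.029,-0.3225,0.133,0,0,0,1]]

```text
t: 8.62
eef_pos: [0.476, -0.1965, 0.3495]
eef_rot: [0.0, 0.744, 0.668, -0.0]
contact_force: [-0.0, -0.2, 0.5]
opening: 0.0855
gripper_force: 0.0
```

Run:
```python
from m import *
from h import *
s=read_state();print(s['eef_pos'],s['t'])
b=snap('scene','s4.png');c=get_calibration('scene')
for a,bb,ct,_ in blobs(hsvmasks(b)['yellow'])[:5]: print(a,bb,ct)
for h in(.006+.08,.006+.095,.006): print(h,proj(c,[.506,.1295,h]))
cv2.imwrite('pics/c4.png',cv2.resize(b[60:300,80:480],(800,480))[:,:,::-1])
```

```text
[ 0.47597039 -0.19651504  0.34945325] 8.625
569 (335, 172, 23, 30) [345.3, 186.2]
175 (238, 250, 22, 12) [248.4, 255.3]
120 (334, 205, 18, 10) [342.3, 210.1]
0.08600000000000001 [[345.00425639 183.49104553]]
0.101 [[345.75177994 178.08620157]]
0.006 [[341.25361853 210.60940511]]
```

View pics/c4.png

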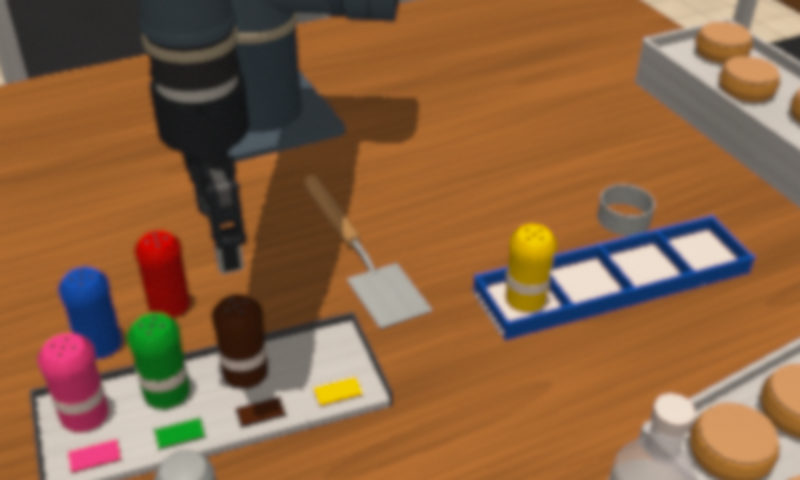

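Yellow stands upright in the rightmost compartment. Next is brown.

Emit:
apply_moves:
  targets:
    - [[0,0,0,0,0,0,1],[0,0,-0.05,0,0,0,1],[0,0,-0.1,0,0,0,1],[0,0,-0.128,0,0,0,1],[0,0,-0.128,0,0,0,1],[0,0,-0.128,0,0,0,-1],[0,0,-0.128,0,0,0,-1],[0,0,-0.128,0,0,0,-1],[0,0,-0.128,0,0,0,-1]]

```text
t: 9.8
eef_pos: [0.4777, -0.1938, 0.2244]
eef_rot: [0.002, 0.743, 0.669, 0.001]
contact_force: [0.5, 0.6, 6.4]
opening: 0.0481
gripper_force: 40.3
```

Emit:
apply_moves:
  targets:
    - [[0,0,0.04,0,0,0,-1],[0,0,0.09,0,0,0,-1],[0,0,0.138,0,0,0,-1],[0.005,0.055,0.138,0,0,0,-1],[0.01,0.11,0.138,0,0,0,-1],[0.015,0.165,0.138,0,0,0,-1],[0.02,0.22,0.138,0,0,0,-1],[0.025,0.275,0.138,0,0,0,-1],[0.03,0.33,0.138,0,0,0,-1],[0.034,0.38,0.138,0,0,0,-1],[0.0364,0.4022,0.138,0,0,0,-1],[0.0364,0.4022,0.138,0,0,0,-1]]

```text
t: 11.3
eef_pos: [0.5127, 0.2103, 0.3592]
eef_rot: [-0.0, 0.742, 0.67, -0.0]
contact_force: [0.7, 0.2, -1.0]
opening: 0.0477
gripper_force: 41.8
```

Emit:
apply_moves:
  targets:
    - [[0,0,-0.03,0,0,0,-1],[0,0,-0.07,0,0,0,-1],[0,0,-0.11,0,0,0,-1],[0,0,-0.125,0,0,0,-1],[0,0,-0.133,0,0,0,-1],[0,0,-0.138,0,0,0,-1],[0,0,-0.143,0,0,0,-1],[0,0,-0.143,0,0,0,-1],[0,0,-0.143,0,0,0,-1]]

```text
t: 12.42
eef_pos: [0.5138, 0.209, 0.2184]
eef_rot: [0.001, 0.743, 0.669, 0.001]
contact_force: [0.2, -0.8, 3.8]
opening: 0.0479
gripper_force: 42.1
```

Emit:
apply_moves:
  targets:
    - [[0,0,0,0,0,0,1],[0,0,0,0,0,0,1],[0,0,0,0,0,0,1],[0,0,0.03,0,0,0,1],[0,0,0.08,0,0,0,1],[0,0,0.138,0,0,0,1],[-0.005,-0.06,0.138,0,0,0,1],[-0.011,-0.12,0.138,0,0,0,1],[-0.016,-0.18,0.138,0,0,0,1],[-0.022,-0.24,0.138,0,0,0,1],[-0.027,-0.3,0.138,0,0,0,1],[-0.032,-0.36,0.138,0,0,0,1]]

```text
t: 13.92
eef_pos: [0.4804, -0.1529, 0.3547]
eef_rot: [0.0, 0.743, 0.669, 0.0]
contact_force: [0.8, 0.0, -0.6]
opening: 0.0853
gripper_force: 0.0
```

Emit:
apply_moves:
  targets:
    - [[-0.006,-0.06,0,0,0,0,1],[-0.0109,-0.1202,0,0,0,0,1],[-0.0109,-0.1202,0,0,0,0,1],[-0.0109,-0.1202,0,0,0,0,1],[-0.0109,-0.1202,-0.05,0,0,0,1],[-0.0109,-0.1202,-0.1,0,0,0,1],[-0.0109,-0.1202,-0.133,0,0,0,1],[-0.0109,-0.1202,-0.133,0,0,0,1],[-0.0109,-0.1202,-0.133,0,0,0,-1],[-0.0109,-0.1202,-0.133,0,0,0,-1],[-0.0109,-0.1202,-0.133,0,0,0,-1],[-0.0109,-0.1202,-0.133,0,0,0,-1]]

```text
t: 15.42
eef_pos: [0.4709, -0.2719, 0.2247]
eef_rot: [0.002, 0.743, 0.669, 0.001]
contact_force: [-1.2, 2.1, 6.0]
opening: 0.048
gripper_force: 40.0
```

Run:
```python
from h import *
b=snap('scene','s5.png');w=snap('wrist','w6.png')
cv2.imwrite('pics/c5.png',np.hstack([cv2.resize(b[130:320,80:460],(500,250)),cv2.resize(w,(300,250))])[:,:,::-1])
```

```text
(no output)
```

View pics/c5.png

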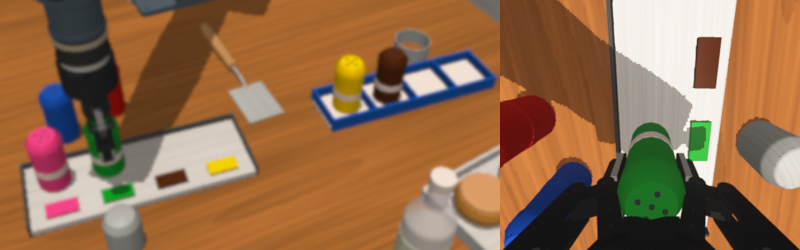

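Yellow and brown stand in their compartments, and green is gripped. Now to carry green to +40.

Emit:
apply_moves:
  targets:
    - [[0,0,0.04,0,0,0,-1],[0,0,0.09,0,0,0,-1],[0,0,0.138,0,0,0,-1],[0.006,0.06,0.138,0,0,0,-1],[0.011,0.12,0.138,0,0,0,-1],[0.016,0.18,0.138,0,0,0,-1],[0.021,0.24,0.138,0,0,0,-1],[0.027,0.3,0.138,0,0,0,-1],[0.032,0.36,0.138,0,0,0,-1],[0.038,0.42,0.138,0,0,0,-1],[0.043,0.48,0.138,0,0,0,-1],[0.048,0.53,0.138,0,0,0,-1]]

```text
t: 17.02
eef_pos: [0.5178, 0.2609, 0.3597]
eef_rot: [0.0, 0.743, 0.67, 0.0]
contact_force: [0.6, -0.7, -1.5]
opening: 0.0478
gripper_force: 42.3
```

Emit:
apply_moves:
  targets:
    - [[0.0021,0.0298,0,0,0,0,-1],[0.0021,0.0298,0,0,0,0,-1],[0.0021,0.0298,-0.03,0,0,0,-1],[0.0021,0.0298,-0.07,0,0,0,-1],[0.0021,0.0298,-0.11,0,0,0,-1],[0.0021,0.0298,-0.125,0,0,0,-1],[0.0021,0.0298,-0.133,0,0,0,-1],[0.0021,0.0298,-0.138,0,0,0,-1],[0.0021,0.0298,-0.143,0,0,0,-1],[0.0021,0.0298,-0.143,0,0,0,-1],[0.0021,0.0298,-0.143,0,0,0,-1]]

```text
t: 18.4
eef_pos: [0.5209, 0.2887, 0.2188]
eef_rot: [0.001, 0.743, 0.669, 0.002]
contact_force: [-1.3, -1.4, 4.4]
opening: 0.0481
gripper_force: 42.0
```

Emit:
apply_moves:
  targets:
    - [[0,0,0,0,0,0,1],[0,0,0,0,0,0,1],[0,0,0,0,0,0,1],[0,0,0.03,0,0,0,1],[0,0,0.08,0,0,0,1],[0,0,0.138,0,0,0,1],[-0.005,-0.06,0.138,0,0,0,1],[-0.011,-0.12,0.138,0,0,0,1],[-0.016,-0.18,0.138,0,0,0,1],[-0.022,-0.24,0.138,0,0,0,1],[-0.027,-0.3,0.138,0,0,0,1],[-0.032,-0.36,0.138,0,0,0,1]]

```text
t: 19.9
eef_pos: [0.4876, -0.0733, 0.3547]
eef_rot: [0.0, 0.743, 0.669, 0.0]
contact_force: [1.8, 0.5, 0.2]
opening: 0.0856
gripper_force: 0.0
```

Emit:
apply_moves:
  targets:
    - [[-0.005,-0.06,0,0,0,0,1],[-0.01,-0.12,0,0,0,0,1],[-0.015,-0.18,0,0,0,0,1],[-0.02,-0.24,0,0,0,0,1],[-0.0236,-0.2798,0,0,0,0,1],[-0.0236,-0.2798,0,0,0,0,1],[-0.0236,-0.2798,0,0,0,0,1]]

```text
t: 20.78
eef_pos: [0.4645, -0.351, 0.3543]
eef_rot: [-0.001, 0.743, 0.669, 0.0]
contact_force: [-0.5, 0.2, 0.3]
opening: 0.0852
gripper_force: 0.0
```

Emit:
apply_moves:
  targets:
    - [[0,0,-0.05,0,0,0,1],[0,0,-0.1,0,0,0,1],[0,0,-0.133,0,0,0,1],[0,0,-0.133,0,0,0,1],[0,0,-0.133,0,0,0,-1],[0,0,-0.133,0,0,0,-1],[0,0,-0.133,0,0,0,-1],[0,0,-0.133,0,0,0,-1]]

```text
t: 21.78
eef_pos: [0.465, -0.352, 0.2248]
eef_rot: [0.002, 0.743, 0.669, 0.0]
contact_force: [-2.2, 1.8, 5.8]
opening: 0.0479
gripper_force: 40.1
```

Emit:
apply_moves:
  targets:
    - [[0,0,0.04,0,0,0,-1],[0,0,0.09,0,0,0,-1],[0,0,0.138,0,0,0,-1],[0.006,0.06,0.138,0,0,0,-1],[0.011,0.12,0.138,0,0,0,-1],[0.016,0.18,0.138,0,0,0,-1],[0.021,0.24,0.138,0,0,0,-1],[0.027,0.3,0.138,0,0,0,-1],[0.032,0.36,0.138,0,0,0,-1],[0.038,0.42,0.138,0,0,0,-1],[0.043,0.48,0.138,0,0,0,-1],[0.048,0.54,0.138,0,0,0,-1]]

```text
t: 23.28
eef_pos: [0.5125, 0.1906, 0.3602]
eef_rot: [0.0, 0.743, 0.669, 0.001]
contact_force: [0.5, -0.4, -1.7]
opening: 0.0483
gripper_force: 42.1
```

Emit:
apply_moves:
  targets:
    - [[0.005,0.06,0,0,0,0,-1],[0.01,0.12,0,0,0,0,-1],[0.0149,0.17,0,0,0,0,-1],[0.0149,0.1795,0,0,0,0,-1],[0.0149,0.1795,0,0,0,0,-1],[0.0149,0.1795,0,0,0,0,-1]]

```text
t: 24.02
eef_pos: [0.5276, 0.3669, 0.36]
eef_rot: [0.0, 0.743, 0.669, -0.0]
contact_force: [-0.2, -0.5, -2.9]
opening: 0.0485
gripper_force: 42.1
```

Emit:
apply_moves:
  targets:
    - [[0,0,-0.03,0,0,0,-1],[0,0,-0.07,0,0,0,-1],[0,0,-0.11,0,0,0,-1],[0,0,-0.125,0,0,0,-1],[0,0,-0.133,0,0,0,-1],[0,0,-0.138,0,0,0,-1],[0,0,-0.143,0,0,0,-1],[0,0,-0.143,0,0,0,-1],[0,0,-0.143,0,0,0,-1]]

```text
t: 25.15
eef_pos: [0.5281, 0.3686, 0.2188]
eef_rot: [0.0, 0.743, 0.669, 0.002]
contact_force: [-0.6, 0.3, 3.7]
opening: 0.0478
gripper_force: 41.5
```

Emit:
apply_moves:
  targets:
    - [[0,0,0,0,0,0,1],[0,0,0,0,0,0,1],[0,0,0,0,0,0,1],[0,0,0.03,0,0,0,1],[0,0,0.08,0,0,0,1],[0,0,0.14,0,0,0,1],[0,-0.04,0.18,0,0,0,1],[0,-0.1,0.18,0,0,0,1],[0,-0.16,0.18,0,0,0,1],[0,-0.21,0.18,0,0,0,1],[0,-0.21,0.18,0,0,0,1]]

```text
t: 26.52
eef_pos: [0.5275, 0.1551, 0.3969]
eef_rot: [0.0, 0.745, 0.667, -0.0]
contact_force: [1.0, 0.6, 0.2]
opening: 0.0858
gripper_force: 0.0
```

Run:
```python
from h import *
c=get_calibration('wrist');w=snap('wrist','w7.png');b=snap('scene','s6.png');d=snap('side','d6.png')
w=w.copy()
for y in(-.12,-.04,.04,.12):
    P=[.517+.0905*y,.249+.9959*y]
    for k,im in((c,w),(get_calibration('scene'),b),(get_calibration('side'),d)):
        u=proj(k,[*P,.101])[0]; cv2.circle(im,tuple(int(i) for i in u),2,(0,255,255),-1)
cv2.imwrite('pics/c6.png',np.vstack([np.hstack([cv2.resize(b[130:240,300:470],(400,260)),cv2.resize(d[90:220,200:330],(400,260))]),np.hstack([cv2.resize(w,(400,300)),np.zeros((300,400,3),np.uint8)])])[:,:,::-1])
```

```text
(no output)
```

View pics/c6.png

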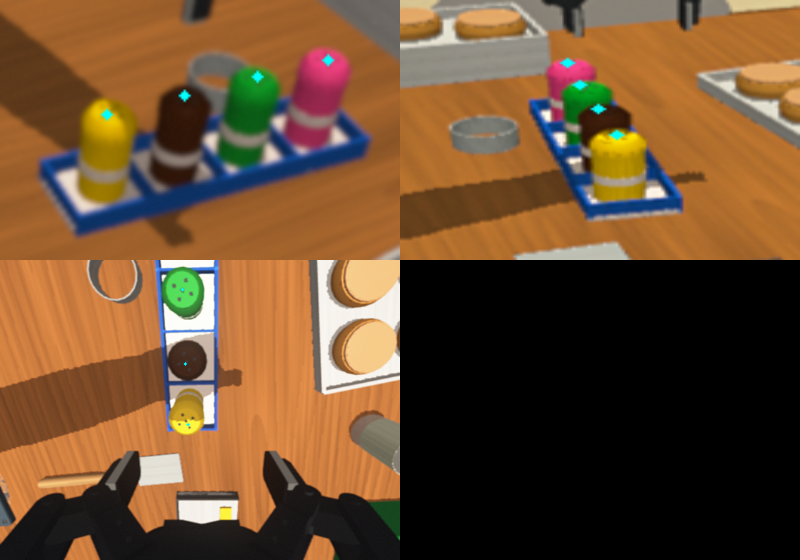

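All four stand upright. The projected lid-top centres fall on the shakers in all three views wherever a shaker is in frame, and the arm is clear. I'm handing in.

```bash
python3 -c "
from bench import *
print(hand_in())"
```

```text
the job is handed in; nothing more can be done
None
```

I moved all four shakers into the caddy in reverse order (yellow, brown, green, pink from the right-hand compartment to the left); in the last pictures all were upright and released, and I handed the job in at about 27 s with no verdict returned.

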